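Clean the contact bar, then hold the load dial at its third click

TASK

Get the parts tester ready and run its load test: take the hand abrasive block from its rubber mat and rub it flat along the brass contact bar in one slow, steady stroke, from the end with the two bolts to the plain end, keeping the sprung bar pushed about half-way down all along and never down on its stop. Lay the block back flat in the middle of its mat and let go of it. Then turn the spring-return dial by its upright post, clockwise seen from above, past the first two clicks to the third (the mark of three ribs), and finish while holding it there against its spring, with the other things on the counter left where they stand.

Things in the scene. Friction and masses are not known exactly. Their poses are not given: they have to be found in the camera images.
- block_center (a point): centre of the loose hand abrasive block, half-way up (30 mm above its underside). Dark flat sole and wooden body 70 mm (its x) by 44 mm (its y), 18 mm high; on top an upright wooden ridge to grip, 60 mm long along x, 16 mm thick in y, reaching from 18 to 60 mm above the underside. About 0.15 kg. z is up.
- mat: fixed black rubber mat on which the block lies at the start, 130 mm (x) by 90 mm (y), 6 mm thick; origin at the centre of its underside, on the counter.
- bar_mid (a point): fixed point at the centre of the top face of the brass contact bar at rest (55 mm above the counter). The bar is 170 mm long along this point's y and 34 mm wide along x, sits on a black base 100 x 240 mm and 35 mm high, and sinks straight down on springs. Two upright bolts, tops 61 mm above the counter, stand on the base at the +y end, 104 mm from here and 22 mm either side; the -y end is plain. z is up.
- bar (a joint): how far the contact bar is pushed down, m: 0 at rest, 0.010 on its stop. It starts to sink at about 2 N and needs a further 0.8 N per mm (about 6 N half-way).
- dial_axis (a point): fixed point on the upright turning axis of the dial, 79 mm above the counter (the height of the middle of its post). The dial lies on top of a grey box 190 x 190 mm and 45 mm high; hub 28 mm in radius, up to 59 mm above the counter.
- post (a point): middle of the dial's upright round aluminium post, 16 mm in diameter, 60 mm from the dial's axis, free from 55 to 103 mm above the counter (this point at 79 mm). It stands near the end of a black arm (top 55 mm above the counter) and travels with the dial, clockwise seen from above, passing on the robot's side of the axis. White ribs on the box beyond the arm's end mark the positions: a dot at rest, then one, two and three ribs.
- dial (a joint): angle of the dial, rad: 0 at rest, clicks at 0.45, 0.90 and 1.35 (third), end stop at 1.40. It grows clockwise seen from above. A spring always returns it to 0 when let go; pushing at the post takes about 2 to 9 N, with a ripple at the clicks.
- carton: bystander, to be left alone: cardboard carton, 50 x 70 x 36 mm
- relay: bystander, to be left alone: small black square relay, 32 x 32 x 30 mm
- bearing: bystander, to be left alone: steel bearing ring lying flat, 62 mm across, 19 mm high
- fitting: bystander, to be left alone: brass pipe fitting standing, 28 mm across, 34 mm high
- tin: bystander, to be left alone: aluminium tin, 72 mm across, 60 mm high
- spanner: bystander, to be left alone: steel spanner lying flat, about 180 mm long
- filter: bystander, to be left alone: white oil filter, 84 mm across, 110 mm high
- block: the same abrasive block; origin at the centre of its underside.
- console: the fixed grey box that carries the dial; origin at the centre of its underside, below the dial axis.
Things that resemble listed ones, but are neither listed nor needed, are in the scene too. Leave any turquoise look-alike of the block alone.

How it is judged:
By the outcome, as a careful person would: the job done as asked, in the order asked, and still so for the second after the job is handed in, while the arm keeps its last pose, push and grip.
It also fails if it takes over 64 s, if anything falls off the work surface, if the arm or the gripper's body presses on something with over 40 N, if the wrist force passes 120 N, or if a joint passes its speed limit or range.

ROBOT

A 6-joint arm with a two-finger parallel gripper is mounted at the origin on the work surface. World frame = base frame: x ahead of the robot, y to its left, z up, the work surface at z = 0. Lengths are in m, angles in rad, forces in N, time in s.
With the tool pointing down it reaches from about 0.3 to 0.775 m from the base axis. Payload 14.6 kg.
Tool frame: the origin (TCP) lies on the centre line of the jaws, within the pads' length; the fingertips stand 19 mm ahead of it and the grasp point (between the pads) is the TCP (ctrl.tip_reach is the distance from the TCP to the fingertips, in m); x points along the fingers, y is the direction in which the jaws open and shut, and the axes are right-handed (so a half turn about x gives the same grasp; the last joint's range is limited). The gripper opens to 94 mm and grips with 3 to 60 N. Pads are 16 mm wide; open, the fingers measure 119 mm over their backs; the gripper's body (75 mm by 177 mm) begins 78 mm behind the grasp point.
Start: joints at [1.127, 0.3, 1.521, -0, 1.321, -0.067], TCP at [0.202, 0.511, 0.224] pointing down, gripper open.
Joint ranges: [-3.03, 3.03], [-0.79, 2.21], [0.23, 2.52], [-1.04, 4.18], [0, 3.07], [-2.55, 2.55]. Speed limits (rad/s): [2.22, 2.22, 2.57, 3.14, 3.14, 3.14].

INTERFACE

Orientations are given as [roll, pitch, yaw] about the fixed x, y, z axes, in that order (R = Rz(yaw) Ry(pitch) Rx(roll)).
In Python, from station import ctrl, optics, models gives the robot as it stands. The module is installed in compiled form; this text tells all that it offers.
- The arm moves only by the tool arm_command, never from a script. Its argument "deltas" is a list of rows, each an object with "translation": the shift along the tool's x, y, z in units of 25 mm (1.0 is 25 mm), a list of three; "turn": the turn, a rotation vector about the tool's x, y, z in units of 5 degrees (1.0 is 5 degrees), a list of three. In form: [{"translation": [x, y, z], "turn": [rx, ry, rz]}, ...]. A call has 1 to 12 rows; each row is the pose to reach, as a shift and turn from the pose commanded when the call began, along the tool's axes at that moment; what a row does not reach only later rows make up. A row lasts 1/12 s, in which the tool goes at most 41.7 mm and 7.16 degrees, less where a joint would pass 70% of its speed; a pose out of reach is approached as far as the arm can. A call with a gripper value outside its range is refused whole. "gripper" is the finger opening in mm, from 0 to 94, set as the call begins (left out, the last holds). The fingers move at their own pace and stop on an object; "force" is the grip in N (left out, the last holds). Time passes only in rows, so rows that repeat a pose let the fingers close. It gives the time, the measured TCP pose, the force and the opening at its end, in the units of the state.
- ctrl.get_obs(): the state, without advancing time (a new reading comes with each control period).
- optics.camera(name): name is "scene" or "top" or "wrist"; returns the picture (384x512x3 uint8, red, green, blue); there is no depth.
- optics.get_calibration(name): a dict with "K" (3x3 intrinsics, pixels), "origin" and "orientation" of the camera in the world. Camera axes: x right, y down, z forward; pixel columns grow to the right and rows downward; lengths in m; the calibration is good to about 2 mm. A picture is of the moment at which its call begins: read the wrist's pose just before it. get_calibration takes no time and is no camera call; for the wrist camera it gives the pose at the moment of the call.
- ctrl.hand_in(): hands the job in, once; it reports no verdict.
Trained networks look in the newest picture that a camera, given by its name, has taken for a name from the list of things; names that differ only in an ending like _2 or _b are one class to them, and where a whole thing is asked for, a point or a joint stands for the part that bears it (a point fixed in the world has none). Each returns a list of dicts, best first, with "score" (0 to 1); they miss things now and then, are a little off and sometimes report something else, mostly with a low value. They report only what shows in the picture. A call takes as long as a camera call. They do not tell look-alikes from the thing itself.
- models.look_for(target, camera): "box" ([left, top, right, bottom] in pixels, round what is visible of it).
- models.cut_out(target, camera): "pixels" (384x512 bool, what is visible of it) and "box" ([left, top, right, bottom] in pixels, round what is visible of it).
- models.mark_of(target, camera): "at" ([column, row] in pixels: a listed point, or the origin of a listed thing).
The state is a dict: "time_s": time; "qpos": joint angles; "joint_vel": joint speeds; "tau": joint torques, N m; "ee_pos": TCP position; "eef_rot": TCP orientation; "force": force on the tool from outside, world axes, zero at the start; "moment": the same for the moment, N m; "grip_width": finger opening in m.
Only numpy, scipy, OpenCV 4.12 (cv2) and the standard library are available. Lean on these libraries where they do the work, as an engineer would, in place of code of your own. Each camera call takes 0.05 s, during which the arm holds its last target.

## Working session

There is one attempt and no reset: what is moved stays moved. The work goes in short steps, Python scripts to look and compute and a tool call to move; the robot and the scene stay as the last step left them, time stands still between calls to the robot, and variables do not carry over. Pictures are saved under pics/ and viewed, and the job is handed in when it is done.

Besides the shell and the picture viewer there is one more tool, called after "Call:" by a JSON object that holds its "api" and its "payload". arm_command: Moves the arm, as the interface text tells. Its arguments: {"type":"object","properties":{"deltas":{"type":"array"},"gripper":{"type":"number"},"force":{"type":"number"}},"required":["deltas"]}

```bash
mkdir -p pics; cat > h.py <<'E'
import numpy as np,cv2
from station import ctrl,optics,models
from scipy.spatial.transform import Rotation as R
def cal(n):
    c=optics.get_calibration(n);K=np.array(c['K']);o=np.array(c['origin']);Q=np.array(c['orientation'])
    if Q.shape!=(3,3): Q=R.from_euler('xyz',Q).as_matrix()
    return K,o,Q
def ray(n,px,z,c=None):
    K,o,Q=c or cal(n); d=Q@np.linalg.solve(K,[px[0],px[1],1.]); return o+d*(z-o[2])/d[2]
def proj(n,p,c=None):
    K,o,Q=c or cal(n); v=K@(Q.T@(np.array(p)-o)); return v[:2]/v[2]
def save(n,f):
    im=optics.camera(n); cv2.imwrite(f,cv2.cvtColor(im,cv2.COLOR_RGB2BGR)); return im
E
python3 - <<'E'
from h import *
print(ctrl.get_obs()); print(optics.get_calibration('top'),optics.get_calibration('scene'))
for n in('top','scene','wrist'): save(n,f'pics/{n}0.png')
E
```

```text
{'time_s': 0.0, 'qpos': array([ 1.12740035e+00,  3.00474867e-01,  1.52158772e+00,  3.08549573e-06,
        1.32068116e+00, -6.66021249e-02]), 'joint_vel': array([ 1.10093849e-04,  5.41944343e-04,  1.39908656e-03,  1.46664372e-03,
       -9.07839081e-05,  3.09122767e-04]), 'tau': array([ 2.44568961e-03, -5.31792426e+01, -3.52738631e+01,  7.09601655e-02,
        2.43238185e-02, -9.08681454e-05]), 'ee_pos': array([0.20226795, 0.51119934, 0.22388144]), 'eef_rot': array([-1.63999477,  1.56964523, -2.01678939]), 'force': array([-0.93232084, -0.01133132,  0.37175861]), 'moment': array([-0.05731302,  0.02473502, -0.00219175]), 'grip_width': 0.09410955248788101}
{'K': array([[422.28981573,   0.        , 248.53671872],
       [  0.        , 422.28981573, 190.31957188],
       [  0.        ,   0.        ,   1.        ]]), 'origin': array([0.45373584, 0.12300702, 1.25403689]), 'orientation': array([-3.07898665e+00,  3.07831690e-03, -1.56182036e+00])} {'K': array([[413.32908465,   0.        , 249.10849575],
       [  0.        , 413.32908465, 191.93886467],
       [  0.        ,   0.        ,   1.        ]]), 'origin': array([ 1.1104401 , -0.48194746,  0.92961719]), 'orientation': array([-2.38255039, -0.01711589,  0.7827585 ])}
```

View pics/top0.png

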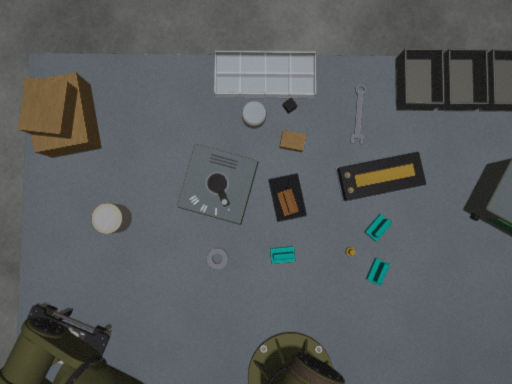

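View pics/scene0.png

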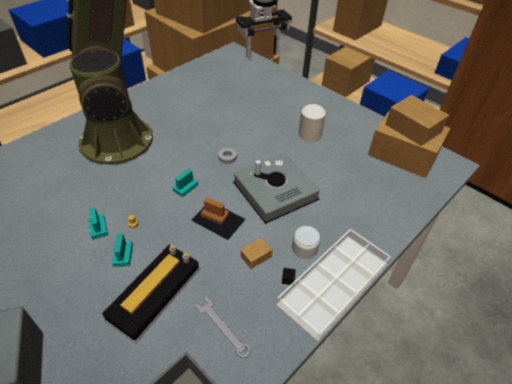

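View pics/wrist0.png

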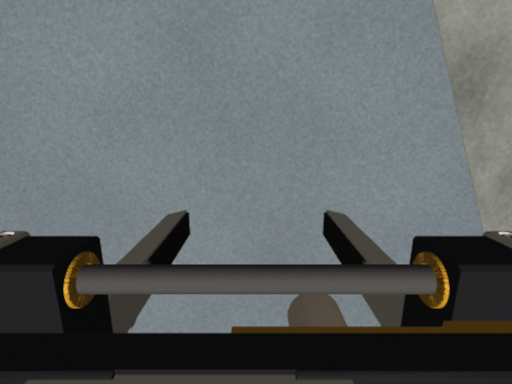

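```bash
python3 - <<'E'
from h import *
for n in('top','scene'):
  for t in ('block_center','block','bar_mid','mat','dial_axis','post','console'):
    r=models.mark_of(t,n); print(n,t,[(np.round(d['at'],1).tolist(),round(d['score'],2)) for d in r[:4]])
  z={'block_center':.036,'bar_mid':.055,'dial_axis':.079,'post':.079,'mat':0,'block':.006,'console':0}
E
```

```text
top block_center [([281.5, 252.2], 0.92), ([380.1, 227.8], 0.86), ([283.8, 201.7], 0.76), ([381.1, 272.4], 0.61)]
top block [([378.7, 230.3], 0.9), ([285.9, 203.4], 0.89), ([282.2, 252.2], 0.72), ([378.1, 269.9], 0.71)]
top bar_mid [([381.9, 176.9], 0.6)]
top mat [([285.5, 193.9], 0.82)]
top dial_axis [([217.5, 177.6], 0.8), ([221.3, 184.6], 0.54)]
top post [([222.9, 204.8], 0.84)]
top console [([217.3, 181.7], 0.66)]
scene block_center [([121.0, 246.0], 0.93), ([95.4, 222.1], 0.84), ([182.6, 181.7], 0.66), ([216.2, 208.5], 0.58)]
scene block [([191.4, 188.0], 0.72), ([216.3, 214.9], 0.67), ([124.4, 254.6], 0.62), ([98.9, 227.8], 0.58)]
scene bar_mid [([152.9, 283.3], 0.84)]
scene mat [([220.2, 220.4], 0.97)]
scene dial_axis [([277.2, 169.9], 0.96)]
scene post [([257.5, 166.1], 0.58)]
scene console [([277.8, 193.5], 0.61)]
```

The top view shows the wooden block on the mat at (290,202), the bar at (385,176) with its bolts on the left at (348,182), the dial at (217,183) with its post at (225,203), and three turquoise look-alikes.

```bash
python3 - <<'E'
from h import *
import cv2
T=cal('top');S=cal('scene')
im=cv2.imread('pics/top0.png')
cv2.imwrite('pics/z1.png',cv2.resize(im[130:250,170:290],None,fx=5,fy=5,interpolation=cv2.INTER_CUBIC))
cv2.imwrite('pics/z2.png',cv2.resize(im[140:290,260:440],None,fx=4.4,fy=4,interpolation=cv2.INTER_CUBIC)[:600])
def tri(a,b):
    A=[];B=[]
    for (K,o,Q),p in((T,a),(S,b)):
        d=Q@np.linalg.solve(K,[*p,1.]);d/=np.linalg.norm(d);P=np.eye(3)-np.outer(d,d);A.append(P);B.append(P@o)
    return np.linalg.lstsq(np.vstack(A),np.hstack(B),rcond=None)[0]
for nm,a,b,z in(('blockc',(283.8,201.7),(216.2,208.5),.036),('bar',(381.9,176.9),(152.9,283.3),.055),('mat',(285.5,193.9),(220.2,220.4),0),('axis',(217.5,177.6),(277.2,169.9),.079),('post',(222.9,204.8),(257.5,166.1),.079),('cons',(217.3,181.7),(277.8,193.5),0)):
    print(nm,ray('top',a,z,T).round(4),ray('scene',b,z,S).round(4),tri(a,b).round(4))
# segmentation fits
hsv=cv2.cvtColor(im,cv2.COLOR_BGR2HSV)
for t,z in(('mat',.006),('bar',.055),('console',.045),('block',.03)):
  for d in models.cut_out(t,'top')[:4] if 0 else []: pass
optics.camera('top')
for t,z in(('mat',.006),('bar',.035),('console',.045),('block',.03)):
  for d in models.cut_out(t,'top')[:4]:
    m=d['pixels'].astype(np.uint8)
    c,_=cv2.findContours(m,cv2.RETR_EXTERNAL,cv2.CHAIN_APPROX_NONE); c=max(c,key=cv2.contourArea)
    w=np.array([ray('top',p[0]+0.0,z,T)[:2] for p in c]).astype(np.float32)
    print(t,round(d['score'],2),d['box'],cv2.minAreaRect(w))
E
```

```text
blockc [0.4981 0.0254 0.036 ] [0.5037 0.0159 0.036 ] [0.4974 0.0233 0.025 ]
bar [ 0.5705 -0.2521  0.055 ] [ 0.5879 -0.263   0.055 ] [ 0.5734 -0.2582  0.0323]
mat [0.5226 0.0176 0.    ] [0.5215 0.0135 0.    ] [ 0.5215  0.016  -0.0021]
axis [0.5622 0.2143 0.079 ] [0.5461 0.2252 0.079 ] [0.5593 0.2116 0.0971]
post [0.4864 0.1983 0.079 ] [0.4935 0.1948 0.079 ] [0.4874 0.1996 0.0718]
cons [0.5572 0.2209 0.    ] [0.5663 0.2135 0.    ] [ 0.5587  0.2223 -0.0124]
mat 0.7 [282.0, 96.2, 295.5, 112.7] ((0.7888537645339966, 0.007740247994661331), (0.036868877708911896, 0.037788569927215576), 34.43394088745117)
mat 0.63 [269.4, 171.4, 306.8, 221.1] ((0.5130520462989807, 0.01378709077835083), (0.13287298381328583, 0.09145483374595642), 12.862915992736816)
mat 0.51 [177.2, 141.8, 255.9, 224.8] ((0.5506759881973267, 0.2202400267124176), (0.19840772449970245, 0.19740143418312073), 75.10693359375)
console 0.78 [180.3, 144.1, 257.8, 224.5] ((0.5482401847839355, 0.21648961305618286), (0.19187138974666595, 0.19105809926986694), 75.04475402832031)
block 0.97 [366.3, 214.0, 391.2, 243.2] ((0.427162766456604, -0.24783872067928314), (0.04823784902691841, 0.0768490731716156), 49.26653289794922)
block 0.67 [271.1, 245.5, 299.8, 265.4] ((0.34763962030410767, 0.02939310297369957), (0.04128149896860123, 0.06827904284000397), 6.817291736602783)
block 0.61 [366.7, 258.7, 387.7, 282.3] ((0.3012543320655823, -0.24423789978027344), (0.04779784008860588, 0.06993462145328522), 66.15345764160156)
block 0.58 [276.6, 188.6, 294.7, 219.0] ((0.4972933828830719, 0.013687683269381523), (0.07137323170900345, 0.045857444405555725), 18.70534896850586)
```

View pics/z1.png

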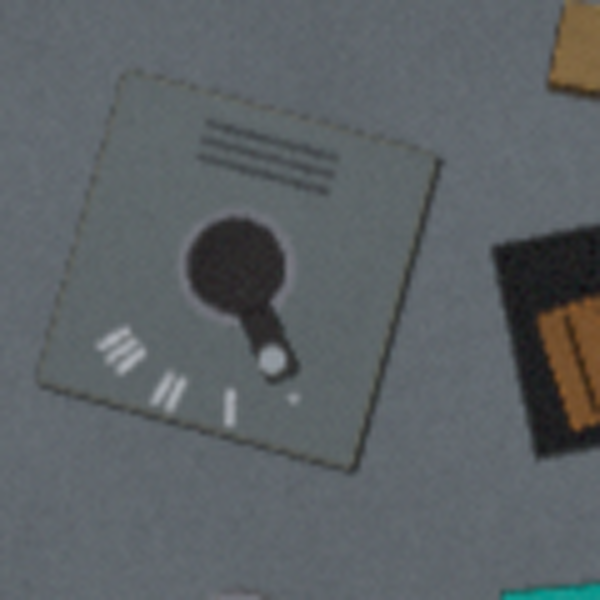

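View pics/z2.png

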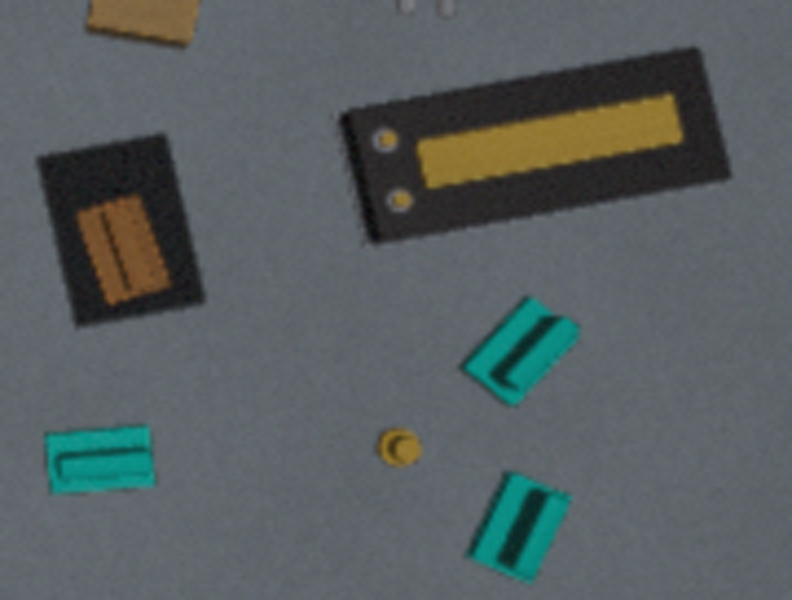

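```bash
python3 - <<'E'
from h import *
T=cal('top');im=cv2.imread('pics/top0.png');hsv=cv2.cvtColor(im,cv2.COLOR_BGR2HSV)
def fit(nm,mask,z,roi):
    x0,y0,x1,y1=roi; m=np.zeros(mask.shape,np.uint8); m[y0:y1,x0:x1]=mask[y0:y1,x0:x1]
    m=cv2.morphologyEx(m,cv2.MORPH_CLOSE,np.ones((3,3),np.uint8))
    n,l,s,c=cv2.connectedComponentsWithStats(m); k=1+np.argmax(s[1:,4])
    mm=(l==k).astype(np.uint8)
    ct,_=cv2.findContours(mm,cv2.RETR_EXTERNAL,cv2.CHAIN_APPROX_NONE); ct=max(ct,key=cv2.contourArea)
    w=np.array([ray('top',p[0],z,T)[:2] for p in ct]).astype(np.float32)
    # area moments centroid/axis with filled
    f=cv2.drawContours(np.zeros_like(mm),[ct],-1,1,-1); ys,xs=np.nonzero(f)
    P=np.array([ray('top',p,z,T)[:2] for p in zip(xs,ys)]); mu=P.mean(0); e,v=np.linalg.eigh(np.cov((P-mu).T)); a=np.degrees(np.arctan2(v[1,1],v[0,1]))%180
    print(nm,len(xs),'centroid',mu.round(4),'axis',a.round(1),'size',np.sqrt(12*e[::-1]).round(4),'rect',[np.round(q,4) for q in cv2.minAreaRect(w)])
V=hsv[...,2];H=hsv[...,0];Sa=hsv[...,1]
fit('brass',((Sa>130)&(V>90)).astype(np.uint8),.055,(352,150,420,195))
fit('base',((V<70)|((Sa>130))).astype(np.uint8),.035,(330,145,432,205))
fit('mat',((V<60)|(Sa>130)).astype(np.uint8),.006,(263,168,312,226))
fit('block',((Sa>130)&(V>60)).astype(np.uint8),.024,(270,180,306,222))
fit('hub',(V<60).astype(np.uint8),.057,(204,170,230,195))
cv2.imwrite('pics/z3.png',cv2.resize(im[165:215,195:245],None,fx=12,fy=12,interpolation=cv2.INTER_NEAREST))
cv2.imwrite('pics/z4.png',cv2.resize(im[180:230,262:312],None,fx=12,fy=12,interpolation=cv2.INTER_NEAREST))
o=ctrl.get_obs(); print(R.from_euler('xyz',o['eef_rot']).as_matrix().round(3))
E
```

```text
brass 723 centroid [ 0.5762 -0.2595] axis 102.1 size [0.1698 0.0346] rect [array([ 0.5763, -0.2596]), array([0.0347, 0.1702]), np.float64(11.813)]
base 2881 centroid [ 0.5756 -0.2556] axis 101.9 size [0.2442 0.0991] rect [array([ 0.5757, -0.2556]), array([0.0989, 0.2447]), np.float64(11.8419)]
mat 1278 centroid [0.513  0.0135] axis 12.4 size [0.1271 0.088 ] rect [array([0.5131, 0.0135]), array([0.1272, 0.088 ]), np.float64(12.1566)]
block 363 centroid [0.4981 0.0135] axis 15.7 size [0.0706 0.0435] rect [array([0.4986, 0.014 ]), array([0.071 , 0.0433]), np.float64(18.5807)]
hub 294 centroid [0.5474 0.2167] axis 29.6 size [0.0536 0.0439] rect [array([0.546 , 0.2172]), array([0.057 , 0.0513]), np.float64(0.4964)]
[[-0.     0.368  0.93 ]
 [-0.     0.93  -0.368]
 [-1.    -0.     0.   ]]
```

View pics/z3.png

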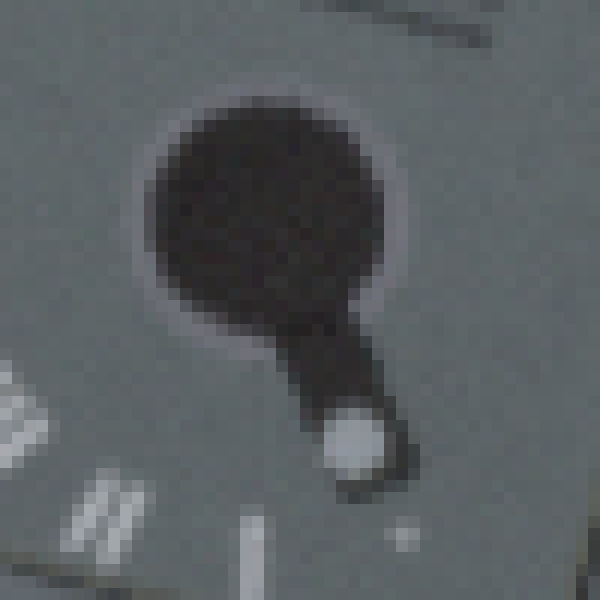

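View pics/z4.png

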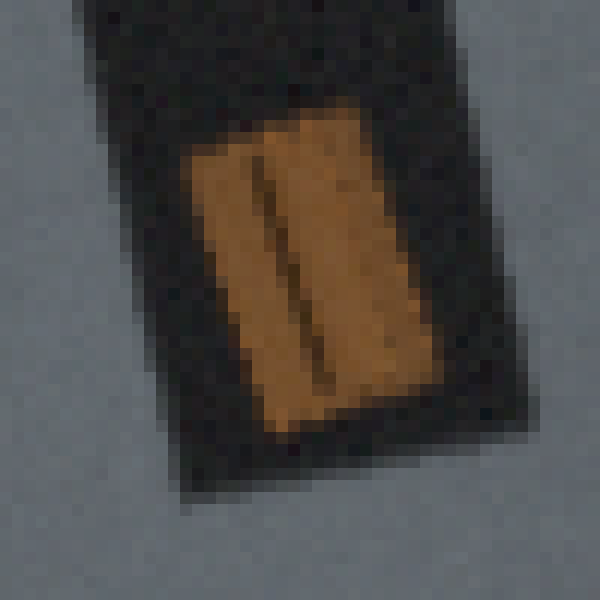

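```bash
cat >> h.py <<'E'
def goto(p,jaw,o=None):
    """deltas for TCP to p, tool down, jaw (tool y) at angle deg; from measured pose"""
    o=o or ctrl.get_obs(); Q=R.from_euler('xyz',o['eef_rot']).as_matrix()
    j=np.radians(jaw); y=np.array([np.cos(j),np.sin(j),0]); x=np.array([0,0,-1.]); G=np.c_[x,y,np.cross(x,y)]
    t=Q.T@(np.array(p)-o['ee_pos'])/.025; r=R.from_matrix(Q.T@G).as_rotvec(degrees=True)/5
    return t.round(3),r.round(3)
def st():
    o=ctrl.get_obs(); Q=R.from_euler('xyz',o['eef_rot']).as_matrix()
    print('t',round(o['time_s'],2),'p',o['ee_pos'].round(4),'jaw',np.degrees(np.arctan2(Q[1,1],Q[0,1])).round(2),'F',o['force'].round(2),'w',round(o['grip_width'],4),'tilt',Q[:,0].round(3),'q',o['qpos'].round(2)); return o
E
python3 - <<'E'
from h import *
print('post',ray('top',(223.9,201.3),.103),'hub',ray('top',(216.6,182.5),.059))
st(); print(goto((.498,.0137,.20),106.5))
E
```

```text
post [0.49526506 0.19411334 0.103     ] hub [0.55006386 0.21823652 0.059     ]
t 1.1 p [0.2024 0.5114 0.2244] jaw 68.41 F [-0.21 -0.64 -0.68] w 0.0941 tilt [-0. -0. -1.] q [ 1.13  0.3   1.52 -0.    1.32 -0.07]
(array([  0.978, -14.16 ,  18.321]), array([-7.618, -0.   ,  0.   ]))
```

Call:
{"api": "arm_command", "payload": {"deltas": [{"translation": [0.98, -14.16, 18.32], "turn": [-7.62, 0, 0]}, {"translation": [0.98, -14.16, 18.32], "turn": [-7.62, 0, 0]}, {"translation": [0.98, -14.16, 18.32], "turn": [-7.62, 0, 0]}, {"translation": [0.98, -14.16, 18.32], "turn": [-7.62, 0, 0]}, {"translation": [0.98, -14.16, 18.32], "turn": [-7.62, 0, 0]}, {"translation": [0.98, -14.16, 18.32], "turn": [-7.62, 0, 0]}, {"translation": [0.98, -14.16, 18.32], "turn": [-7.62, 0, 0]}, {"translation": [0.98, -14.16, 18.32], "turn": [-7.62, 0, 0]}, {"translation": [0.98, -14.16, 18.32], "turn": [-7.62, 0, 0]}, {"translation": [0.98, -14.16, 18.32], "turn": [-7.62, 0, 0]}, {"translation": [0.98, -14.16, 18.32], "turn": [-7.62, 0, 0]}, {"translation": [0.98, -14.16, 18.32], "turn": [-7.62, 0, 0]}], "gripper": 60}}

```text
time_s: 2.1
ee_pos: [0.4487, 0.0961, 0.2043]
eef_rot: [-0.076, 1.57, 0.212]
force: [0.7, 1.1, 0.6]
grip_width: 0.06
```

```bash
python3 - <<'E'
from h import *
st(); print(goto((.498,.0137,.17),106.5))
E
```

```text
t 2.1 p [0.4487 0.0961 0.2043] jaw 106.51 F [0.66 1.08 0.55] w 0.06 tilt [ 0.001  0.    -1.   ] q [ 0.13  0.11  1.79  0.    1.23 -1.73]
(array([ 1.374, -3.722,  0.954]), array([0.001, 0.008, 0.001]))
```

Call:
{"api": "arm_command", "payload": {"deltas": [{"translation": [1.2, -3.1, 0.8], "turn": [0, 0, 0]}, {"translation": [1.2, -3.1, 0.8], "turn": [0, 0, 0]}, {"translation": [1.2, -3.1, 0.8], "turn": [0, 0, 0]}, {"translation": [1.2, -3.1, 0.8], "turn": [0, 0, 0]}, {"translation": [1.2, -3.1, 0.8], "turn": [0, 0, 0]}, {"translation": [1.2, -3.1, 0.8], "turn": [0, 0, 0]}]}}

```text
time_s: 2.6
ee_pos: [0.489, 0.0306, 0.1747]
eef_rot: [-0.181, 1.57, 0.108]
force: [-0.2, 0.1, -0.2]
grip_width: 0.0602
```

```bash
python3 - <<'E'
from h import *
st(); save('wrist','pics/w1.png'); print(goto((.498,.0137,.10),106.5)); print(cal('wrist'))
for t in('block_center','block'):
  for d in models.mark_of(t,'wrist'): print(t,d['at'],d['score'],ray('wrist',d['at'],.036))
E
```

```text
t 2.6 p [0.489  0.0306 0.1747] jaw 106.58 F [-0.2   0.09 -0.17] w 0.0602 tilt [ 0.001  0.    -1.   ] q [-0.01  0.22  1.75  0.    1.18 -1.87]
(array([ 2.993, -0.753,  0.147]), array([0.021, 0.012, 0.003]))
(array([[270.18324233,   0.        , 255.97278993],
       [  0.        , 270.18324233, 189.87404382],
       [  0.        ,   0.        ,   1.        ]]), array([0.42559125, 0.01281897, 0.33415061]), array([[-0.28492973,  0.93298877,  0.21987953],
       [ 0.95854765,  0.27762041,  0.06413513],
       [-0.00120569,  0.22903901, -0.9734165 ]]))
block_center [290.0, 54.5] 0.96 [0.34797279 0.02530152 0.036     ]
block_center [10.1, 56.2] 0.91 [ 0.43048314 -0.24688716  0.036     ]
block_center [238.7, 185.7] 0.55 [0.4938946  0.01234642 0.036     ]
block [33.1, 59.3] 0.77 [ 0.42675761 -0.22421758  0.036     ]
block [239.5, 185.4] 0.68 [0.49330406 0.0130042  0.036     ]
block [289.7, 63.1] 0.55 [0.35575676 0.02742524 0.036     ]
```

View pics/w1.png

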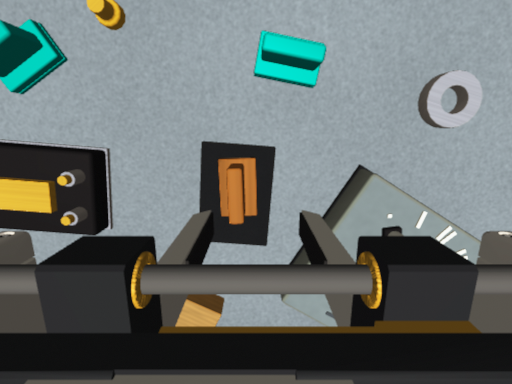

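The wrist view shows the wooden block centred at (238,187) on its mat, almost aligned with the jaws.

```bash
python3 - <<'E'
from h import *
im=cv2.imread('pics/w1.png');cv2.imwrite('pics/w1z.png',cv2.resize(im[135:255,190:290],None,fx=5,fy=5,interpolation=cv2.INTER_CUBIC))
hsv=cv2.cvtColor(im,cv2.COLOR_BGR2HSV); m=((hsv[...,1]>130)&(hsv[...,2]>60)).astype(np.uint8); q=np.zeros_like(m); q[150:232,210:265]=m[150:232,210:265]
ct,_=cv2.findContours(q,cv2.RETR_EXTERNAL,cv2.CHAIN_APPROX_NONE); ct=max(ct,key=cv2.contourArea)
print(cv2.minAreaRect(ct))
C=cal('wrist')
for p in((220,158),(255,157),(257,214),(221,215)): print(ray('wrist',p,.024,C))
for p in((229,168),(242,167),(229,223),(244,222)): print(ray('wrist',p,.066,C))
E
```

```text
((237.44972229003906, 190.53976440429688), (66.87545776367188, 38.14131164550781), 88.53119659423828)
[ 0.47144526 -0.01716463  0.024     ]
[0.45889842 0.021      0.024     ]
[0.52394043 0.04278955 0.024     ]
[0.53753696 0.00155594 0.024     ]
[ 0.47234666 -0.00193349  0.066     ]
[0.46766914 0.01025642 0.066     ]
[0.52851378 0.01337566 0.066     ]
[0.52295328 0.02816176 0.066     ]
```

View pics/w1z.png

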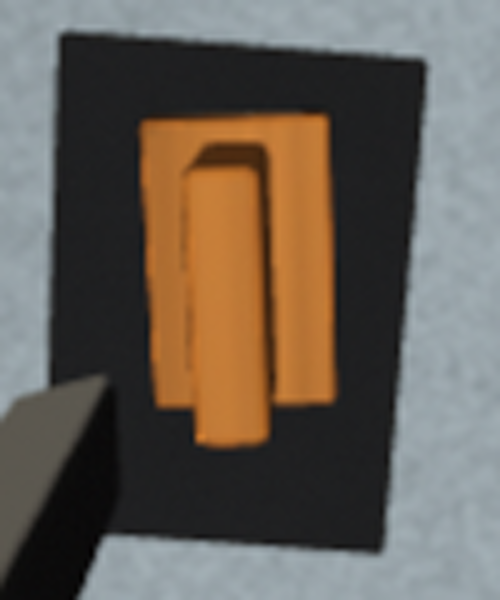

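```bash
python3 - <<'E'
from h import *
st(); print(goto((.498,.0128,.09),106.8))
E
```

```text
t 2.75 p [0.4891 0.0306 0.1747] jaw 106.6 F [-0.36 -1.92  0.12] w 0.0601 tilt [ 0.001  0.    -1.   ] q [-0.01  0.22  1.75  0.    1.18 -1.87]
(array([ 3.39 , -0.782,  0.136]), array([-0.04 ,  0.011,  0.003]))
```

Call:
{"api": "arm_command", "payload": {"deltas": [{"translation": [1.5, -0.78, 0.14], "turn": [-0.04, 0, 0]}, {"translation": [3.39, -0.78, 0.14], "turn": [-0.04, 0, 0]}, {"translation": [3.39, -0.78, 0.14], "turn": [-0.04, 0, 0]}, {"translation": [3.39, -0.78, 0.14], "turn": [-0.04, 0, 0]}, {"translation": [3.39, -0.78, 0.14], "turn": [-0.04, 0, 0]}, {"translation": [3.39, -0.78, 0.14], "turn": [-0.04, 0, 0]}]}}

```text
time_s: 3.25
ee_pos: [0.4991, 0.0123, 0.0917]
eef_rot: [-0.338, 1.568, -0.045]
force: [-0.6, -0.7, 1.0]
grip_width: 0.06
```

```bash
python3 - <<'E'
from h import *
st(); print(goto((.498,.0128,.048),106.8))
E
```

```text
t 3.25 p [0.4991 0.0123 0.0917] jaw 106.75 F [-0.62 -0.68  0.99] w 0.06 tilt [ 0.003 -0.    -1.   ] q [-0.05  0.34  1.8   0.    0.99 -1.91]
(array([ 1.748,  0.036, -0.043]), array([-0.01 ,  0.034,  0.012]))
```

Call:
{"api": "arm_command", "payload": {"deltas": [{"translation": [0.9, 0.03, -0.04], "turn": [0, 0, 0]}, {"translation": [1.72, 0.03, -0.04], "turn": [0, 0, 0]}, {"translation": [1.72, 0.03, -0.04], "turn": [0, 0, 0]}, {"translation": [1.72, 0.03, -0.04], "turn": [0, 0, 0]}]}}

```text
time_s: 3.58
ee_pos: [0.4974, 0.0125, 0.0476]
eef_rot: [-0.342, 1.57, -0.05]
force: [0.0, 0.4, 0.1]
grip_width: 0.0599
```

Call:
{"api": "arm_command", "payload": {"deltas": [{"translation": [0, 0, 0], "turn": [0, 0, 0]}, {"translation": [0, 0, 0], "turn": [0, 0, 0]}, {"translation": [0, 0, 0], "turn": [0, 0, 0]}, {"translation": [0, 0, 0], "turn": [0, 0, 0]}, {"translation": [0, 0, 0], "turn": [0, 0, 0]}, {"translation": [0, 0, 0], "turn": [0, 0, 0]}], "gripper": 0, "force": 40}}

```text
time_s: 4.08
ee_pos: [0.4971, 0.0123, 0.0466]
eef_rot: [-0.367, 1.57, -0.076]
force: [-0.3, 0.3, -0.2]
grip_width: 0.0234
```

```bash
python3 - <<'E'
from h import *
st(); 
E
```

```text
t 4.08 p [0.4971 0.0123 0.0466] jaw 106.71 F [-0.32  0.27 -0.23] w 0.0234 tilt [ 0. -0. -1.] q [-0.05  0.42  1.83 -0.    0.9  -1.91]
```

Call:
{"api": "arm_command", "payload": {"deltas": [{"translation": [0, 0, 0], "turn": [0, 0, 0]}, {"translation": [0, 0, 0], "turn": [0, 0, 0]}, {"translation": [0, 0, 0], "turn": [0, 0, 0]}, {"translation": [0, 0, 0], "turn": [0, 0, 0]}]}}

```text
time_s: 4.42
ee_pos: [0.497, 0.0122, 0.0465]
eef_rot: [-0.917, 1.571, -0.626]
force: [-0.4, 0.1, 2.7]
grip_width: 0.0157
```

```bash
python3 - <<'E'
from h import *
o=st(); print(goto((o['ee_pos'][0],o['ee_pos'][1],.14),106.7))
E
```

```text
t 4.42 p [0.497  0.0122 0.0465] jaw 106.71 F [-0.37  0.13  2.66] w 0.0157 tilt [ 0. -0. -1.] q [-0.05  0.42  1.83 -0.    0.9  -1.91]
(array([-3.74e+00, -1.00e-03,  0.00e+00]), array([0.003, 0.001, 0.002]))
```

Call:
{"api": "arm_command", "payload": {"deltas": [{"translation": [-0.5, 0, 0], "turn": [0, 0, 0]}, {"translation": [-1.5, 0, 0], "turn": [0, 0, 0]}, {"translation": [-3, 0, 0], "turn": [0, 0, 0]}, {"translation": [-4.5, 0, 0], "turn": [0, 0, 0]}, {"translation": [-4.5, 0, 0], "turn": [0, 0, 0]}, {"translation": [-4.5, 0, 0], "turn": [0, 0, 0]}, {"translation": [-4.5, 0, 0], "turn": [0, 0, 0]}]}}

```text
time_s: 5.0
ee_pos: [0.4965, 0.0123, 0.1579]
eef_rot: [2.775, 1.569, 3.066]
force: [-0.3, 0.1, -1.5]
grip_width: 0.0157
```

```bash
python3 - <<'E'
from h import *
o=st(); print(goto((.5655,-.2086,.145),11.9))
E
```

```text
t 5.0 p [0.4965 0.0123 0.1579] jaw 106.71 F [-0.32  0.14 -1.48] w 0.0157 tilt [-0.001  0.    -1.   ] q [-0.05  0.25  1.75  0.    1.14 -1.91]
(array([ 0.51 , -9.259,  0.104]), array([ 1.8963e+01, -1.5000e-02,  7.0000e-03]))
```

Call:
{"api": "arm_command", "payload": {"deltas": [{"translation": [0.1, -1, 0], "turn": [1.3, 0, 0]}, {"translation": [0.2, -2, 0], "turn": [2.7, 0, 0]}, {"translation": [0.3, -3, 0], "turn": [4.1, 0, 0]}, {"translation": [0.4, -4, 0], "turn": [5.5, 0, 0]}, {"translation": [0.5, -5, 0], "turn": [6.9, 0, 0]}, {"translation": [0.5, -6, 0], "turn": [8.3, 0, 0]}, {"translation": [0.5, -7, 0.05], "turn": [9.7, 0, 0]}, {"translation": [0.5, -8, 0.1], "turn": [11.1, 0, 0]}, {"translation": [0.5, -8.5, 0.1], "turn": [12.5, 0, 0]}, {"translation": [0.5, -9, 0.1], "turn": [13.9, 0, 0]}, {"translation": [0.5, -9.26, 0.1], "turn": [15.3, 0, 0]}, {"translation": [0.5, -9.26, 0.1], "turn": [16.7, 0, 0]}]}}

```text
time_s: 6.0
ee_pos: [0.5653, -0.2097, 0.1438]
eef_rot: [-2.355, 1.567, 2.755]
force: [-0.6, -0.1, -2.0]
grip_width: 0.0158
```

Call:
{"api": "arm_command", "payload": {"deltas": [{"translation": [0, 0, 0], "turn": [1.4, 0, 0]}, {"translation": [0, 0, 0], "turn": [2.26, 0, 0]}, {"translation": [0, 0, 0], "turn": [2.26, 0, 0]}, {"translation": [0, 0, 0], "turn": [2.26, 0, 0]}]}}

```text
time_s: 6.33
ee_pos: [0.5654, -0.2085, 0.1447]
eef_rot: [-2.196, 1.568, 2.727]
force: [-0.3, 0.2, -1.3]
grip_width: 0.0155
```

```bash
python3 - <<'E'
from h import *
o=st(); print(goto((.5655,-.2086,.105),11.9)); save('wrist','pics/w2.png'); save('scene','pics/s2.png');save('top','pics/t2.png')
C=cal('wrist')
for s in (.085,-.085):
  for x in(-.017,.017):
    a=np.radians(11.9); p=np.array([.5762,-.2595,.055])+x*np.array([np.cos(a),np.sin(a),0])+s*np.array([-np.sin(a),np.cos(a),0]); print(proj('wrist',p,C).round(1))
E
```

```text
t 6.33 p [ 0.5654 -0.2085  0.1447] jaw 12.06 F [-0.29  0.16 -1.27] w 0.0155 tilt [-0.002  0.001 -1.   ] q [-0.41  0.49  1.45  0.    1.21 -0.62]
(array([1.587, 0.007, 0.008]), array([ 0.033, -0.018,  0.025]))
[237.7 163.5]
[274.3 163.5]
[239.9 321.2]
[271.6 321.2]
```

View pics/w2.png

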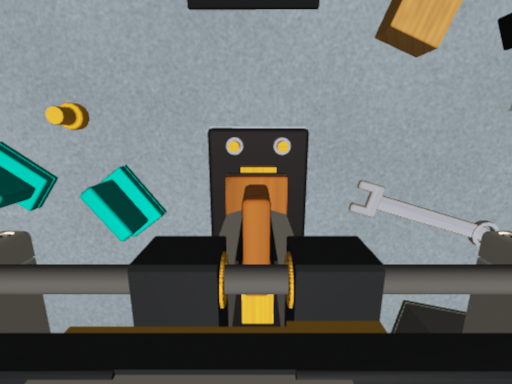

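View pics/s2.png

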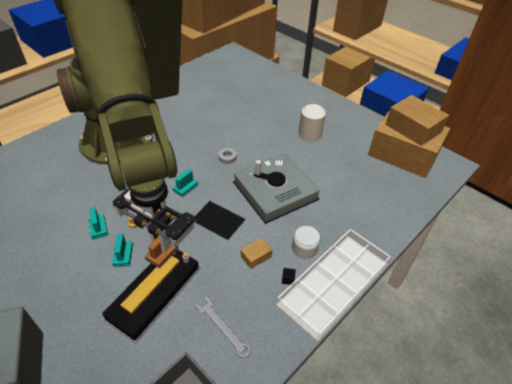

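```bash
python3 - <<'E'
from h import *
o=st(); print(goto((.5668,-.2099,.099),11.9))
E
```

```text
t 6.48 p [ 0.5657 -0.2086  0.1457] jaw 12.04 F [-0.69  0.1  -1.72] w 0.0158 tilt [-0.001  0.    -1.   ] q [-0.41  0.49  1.45 -0.    1.21 -0.62]
(array([1.867, 0.033, 0.061]), array([ 0.027, -0.007,  0.01 ]))
```

Call:
{"api": "arm_command", "payload": {"deltas": [{"translation": [0.6, 0.03, 0.06], "turn": [0.03, -0.01, 0.01]}, {"translation": [1.2, 0.03, 0.06], "turn": [0.03, -0.01, 0.01]}, {"translation": [1.6, 0.03, 0.06], "turn": [0.03, -0.01, 0.01]}, {"translation": [1.86, 0.03, 0.06], "turn": [0.03, -0.01, 0.01]}, {"translation": [1.86, 0.03, 0.06], "turn": [0.03, -0.01, 0.01]}, {"translation": [1.86, 0.03, 0.06], "turn": [0.03, -0.01, 0.01]}, {"translation": [1.86, 0.03, 0.06], "turn": [0.03, -0.01, 0.01]}]}}

```text
time_s: 7.07
ee_pos: [0.5673, -0.2101, 0.1007]
eef_rot: [0.87, 1.568, -0.496]
force: [-0.4, 0.7, -1.5]
grip_width: 0.0159
```

```bash
python3 - <<'E'
from h import *
o=st(); save('wrist','pics/w3.png');save('scene','pics/s3.png')
import cv2
cv2.imwrite('pics/s3z.png',cv2.resize(cv2.imread('pics/s3.png')[200:340,90:230],None,fx=4,fy=4))
st()
E
```

```text
t 7.07 p [ 0.5673 -0.2101  0.1007] jaw 11.78 F [-0.41  0.68 -1.47] w 0.0159 tilt [ 0.002 -0.001 -1.   ] q [-0.42  0.54  1.48 -0.    1.12 -0.62]
t 7.17 p [ 0.5673 -0.2101  0.1007] jaw 11.77 F [-0.03 -0.39 -1.32] w 0.0158 tilt [ 0.002 -0.001 -1.   ] q [-0.42  0.54  1.48 -0.    1.12 -0.62]
```

View pics/w3.png

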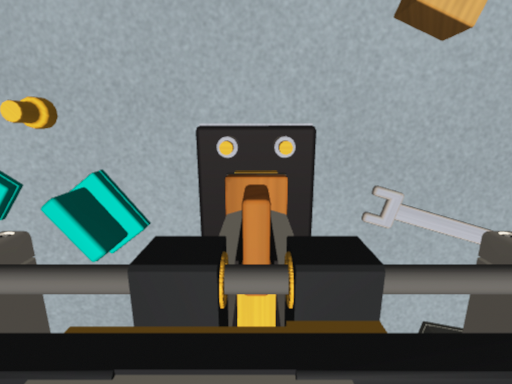

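View pics/s3z.png

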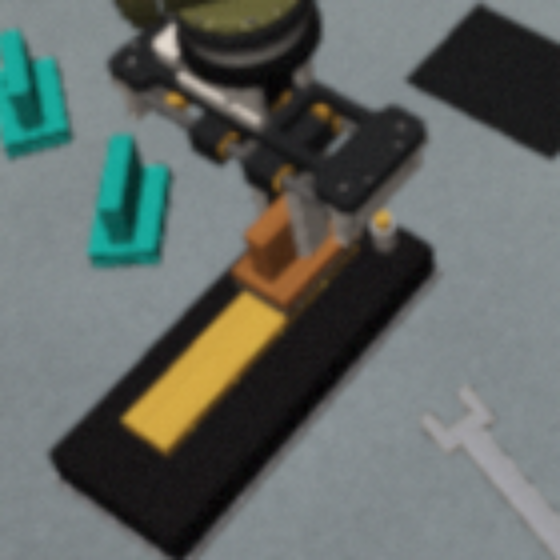

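```bash
python3 - <<'E'
from h import *
o=st(); C=cal('wrist'); a=np.radians(11.9); Y=np.array([-np.sin(a),np.cos(a),0]);X=np.array([np.cos(a),np.sin(a),0])
im=cv2.imread('pics/w3.png')
print(im[164:182,256])
for nm,p,z in(('barend',(256,171.5),.055),('blocktop',(256,177),.078),('barL',(235,325),.055),('barR',(276,325),.055),('boltL',(227,147),.061),('boltR',(285,147),.061),('blkL',(225.5,180),.078),('blkR',(287.5,180),.078)):
    v=ray('wrist',p,z,C)-o['ee_pos']; print(nm,(v@X).round(4),(v@Y).round(4))
E
```

```text
t 7.17 p [ 0.5673 -0.2101  0.1007] jaw 11.77 F [-0.03 -0.39 -1.32] w 0.0158 tilt [ 0.002 -0.001 -1.   ] q [-0.42  0.54  1.48 -0.    1.12 -0.62]
[[ 42  43  46]
 [ 42  42  45]
 [ 43  43  46]
 [ 42  43  45]
 [ 42  43  45]
 [ 42  43  46]
 [ 33  55  70]
 [ 19  58  80]
 [ 32  92 123]
 [ 37  71  91]
 [ 28  43  62]
 [ 21  46  78]
 [ 24  59 106]
 [ 38  99 171]
 [ 47 117 193]
 [ 54 122 194]
 [ 56 124 195]
 [ 56 124 195]]
barend 0.0 0.0328
blocktop -0.0 0.0328
barL -0.019 -0.1044
barR 0.0173 -0.1046
boltL -0.0211 0.0519
boltR 0.0212 0.0518
blkL -0.0209 0.0308
blkR 0.0216 0.0307
```

Call:
{"api": "arm_command", "payload": {"deltas": [{"translation": [0.12, 0, -0.06], "turn": [0, 0.02, -0.02]}, {"translation": [0.24, 0, -0.06], "turn": [0, 0.02, -0.02]}, {"translation": [0.28, 0, -0.06], "turn": [0, 0.02, -0.02]}, {"translation": [0.28, 0, -0.06], "turn": [0, 0.02, -0.02]}, {"translation": [0.28, 0, -0.06], "turn": [0, 0.02, -0.02]}]}}

```text
time_s: 7.58
ee_pos: [0.5669, -0.2085, 0.0932]
eef_rot: [-2.674, 1.57, 2.244]
force: [-0.4, 2.6, 1.9]
grip_width: 0.016
```

```bash
python3 - <<'E'
from h import *
import time
for i in range(4):
  o=st(); optics.camera('top')
E
```

```text
t 7.58 p [ 0.5669 -0.2085  0.0932] jaw 11.77 F [-0.42  2.63  1.85] w 0.016 tilt [-0.001  0.001 -1.   ] q [-0.41  0.55  1.49  0.    1.1  -0.62]
t 7.63 p [ 0.5669 -0.2085  0.0932] jaw 11.77 F [0.1  1.84 2.26] w 0.0156 tilt [-0.001  0.001 -1.   ] q [-0.41  0.55  1.49  0.    1.1  -0.62]
t 7.68 p [ 0.5669 -0.2085  0.0932] jaw 11.77 F [0.16 2.12 2.54] w 0.0159 tilt [-0.     0.001 -1.   ] q [-0.41  0.55  1.49  0.    1.1  -0.62]
t 7.73 p [ 0.5668 -0.2085  0.0932] jaw 11.77 F [1.58 1.64 2.36] w 0.0158 tilt [-0.001  0.001 -1.   ] q [-0.41  0.55  1.49  0.    1.1  -0.62]
```

Call:
{"api": "arm_command", "payload": {"deltas": [{"translation": [0.05, 0, 0], "turn": [0, 0, 0]}, {"translation": [0.11, 0, 0], "turn": [0, 0, 0]}, {"translation": [0.11, 0, 0], "turn": [0, 0, 0]}, {"translation": [0.11, 0, 0], "turn": [0, 0, 0]}]}}

```text
time_s: 8.12
ee_pos: [0.5668, -0.2086, 0.0902]
eef_rot: [-2.479, 1.57, 2.438]
force: [1.2, 2.0, 4.8]
grip_width: 0.0154
```

```bash
python3 - <<'E'
from h import *
for i in range(4):
  o=st(); optics.camera('top')
print(goto((.5775+.206*.058,-.2608-.9785*.058,.0903),11.9))
E
```

```text
t 8.12 p [ 0.5668 -0.2086  0.0902] jaw 11.77 F [1.15 1.98 4.83] w 0.0154 tilt [-0.001  0.001 -1.   ] q [-0.41  0.55  1.49  0.    1.1  -0.62]
t 8.17 p [ 0.5668 -0.2086  0.0903] jaw 11.76 F [1.61 2.63 4.54] w 0.0157 tilt [-0.001  0.001 -1.   ] q [-0.41  0.55  1.49  0.    1.1  -0.62]
t 8.22 p [ 0.5668 -0.2085  0.0903] jaw 11.76 F [1.4  2.87 4.06] w 0.0155 tilt [-0.001  0.001 -1.   ] q [-0.41  0.55  1.49  0.    1.1  -0.62]
t 8.27 p [ 0.5668 -0.2086  0.0903] jaw 11.76 F [1.65 3.26 4.7 ] w 0.0162 tilt [-0.001  0.001 -1.   ] q [-0.41  0.55  1.49  0.    1.1  -0.62]
(array([-4.000e-03, -1.000e-03,  4.453e+00]), array([-0.027, -0.008,  0.006]))
```

Call:
{"api": "arm_command", "payload": {"deltas": [{"translation": [0, 0, 0.05], "turn": [0, 0, 0]}, {"translation": [0, 0, 0.13], "turn": [0, 0, 0]}, {"translation": [0, 0, 0.23], "turn": [0, 0, 0]}, {"translation": [0, 0, 0.33], "turn": [0, 0, 0]}, {"translation": [0, 0, 0.43], "turn": [0, 0, 0]}, {"translation": [0, 0, 0.53], "turn": [0, 0, 0]}]}}

```text
time_s: 8.82
ee_pos: [0.5691, -0.2216, 0.09]
eef_rot: [-2.284, 1.569, 2.634]
force: [-0.2, 3.2, 5.0]
grip_width: 0.0157
```

```bash
python3 - <<'E'
from h import *
st()
E
```

```text
t 8.82 p [ 0.5691 -0.2216  0.09  ] jaw 11.76 F [-0.17  3.18  4.99] w 0.0157 tilt [-0.002  0.001 -1.   ] q [-0.43  0.57  1.47  0.    1.11 -0.64]
```

Call:
{"api": "arm_command", "payload": {"deltas": [{"translation": [0, 0, 0.1], "turn": [0, 0, 0]}, {"translation": [0, 0, 0.2], "turn": [0, 0, 0]}, {"translation": [0, 0, 0.3], "turn": [0, 0, 0]}, {"translation": [0, 0, 0.4], "turn": [0, 0, 0]}, {"translation": [-0.005, 0, 0.5], "turn": [0, 0, 0]}, {"translation": [-0.005, 0, 0.6], "turn": [0, 0, 0]}, {"translation": [-0.005, 0, 0.7], "turn": [0, 0, 0]}, {"translation": [-0.01, 0, 0.8], "turn": [0, 0, 0]}, {"translation": [-0.01, 0, 0.9], "turn": [0, 0, 0]}, {"translation": [-0.01, 0, 1.0], "turn": [0, 0, 0]}]}}

```text
time_s: 9.65
ee_pos: [0.5742, -0.2461, 0.0902]
eef_rot: [-2.297, 1.569, 2.621]
force: [-1.3, 3.5, 5.0]
grip_width: 0.0156
```

```bash
python3 - <<'E'
from h import *
st()
E
```

```text
t 9.65 p [ 0.5742 -0.2461  0.0902] jaw 11.76 F [-1.29  3.54  5.  ] w 0.0156 tilt [-0.002  0.001 -1.   ] q [-0.46  0.6   1.42  0.    1.13 -0.67]
```

Call:
{"api": "arm_command", "payload": {"deltas": [{"translation": [0, 0, 0.1], "turn": [0, 0, 0]}, {"translation": [0, 0, 0.2], "turn": [0, 0, 0]}, {"translation": [0, 0, 0.3], "turn": [0, 0, 0]}, {"translation": [0, 0, 0.4], "turn": [0, 0, 0]}, {"translation": [0, 0, 0.5], "turn": [0, 0, 0]}, {"translation": [0, 0, 0.6], "turn": [0, 0, 0]}, {"translation": [0, 0, 0.7], "turn": [0, 0, 0]}, {"translation": [0, 0, 0.8], "turn": [0, 0, 0]}, {"translation": [0, 0, 0.9], "turn": [0, 0, 0]}, {"translation": [0, 0, 1.0], "turn": [0, 0, 0]}, {"translation": [0, 0, 1.1], "turn": [0, 0, 0]}, {"translation": [0, 0, 1.2], "turn": [0, 0, 0]}]}}

```text
time_s: 10.65
ee_pos: [0.5803, -0.2754, 0.0902]
eef_rot: [-2.313, 1.569, 2.604]
force: [-0.7, 3.2, 4.8]
grip_width: 0.0158
```

```bash
python3 - <<'E'
from h import *
st()
E
```

```text
t 10.65 p [ 0.5803 -0.2754  0.0902] jaw 11.76 F [-0.7   3.2   4.76] w 0.0158 tilt [-0.002  0.001 -1.   ] q [-0.5   0.63  1.36  0.    1.15 -0.71]
```

Call:
{"api": "arm_command", "payload": {"deltas": [{"translation": [0, 0, 0.1], "turn": [0, 0, 0]}, {"translation": [0, 0, 0.2], "turn": [0, 0, 0]}, {"translation": [0, 0, 0.3], "turn": [0, 0, 0]}, {"translation": [0, 0, 0.4], "turn": [0, 0, 0]}, {"translation": [0, 0, 0.5], "turn": [0, 0, 0]}, {"translation": [0, 0, 0.6], "turn": [0, 0, 0]}, {"translation": [0, 0, 0.7], "turn": [0, 0, 0]}, {"translation": [0, 0, 0.8], "turn": [0, 0, 0]}, {"translation": [0, 0, 0.9], "turn": [0, 0, 0]}]}}

```text
time_s: 11.4
ee_pos: [0.5849, -0.2974, 0.0901]
eef_rot: [-2.328, 1.568, 2.59]
force: [-0.7, 3.4, 4.9]
grip_width: 0.0159
```

```bash
python3 - <<'E'
from h import *
st()
E
```

```text
t 11.4 p [ 0.5849 -0.2974  0.0901] jaw 11.76 F [-0.74  3.41  4.93] w 0.0159 tilt [-0.002  0.001 -1.   ] q [-0.53  0.66  1.31  0.    1.17 -0.73]
```

Call:
{"api": "arm_command", "payload": {"deltas": [{"translation": [0, 0, 0.1], "turn": [0, 0, 0]}, {"translation": [0, 0, 0.2], "turn": [0, 0, 0]}, {"translation": [0, 0, 0.3], "turn": [0, 0, 0]}, {"translation": [0, 0, 0.4], "turn": [0, 0, 0]}, {"translation": [0, 0, 0.5], "turn": [0, 0, 0]}, {"translation": [0, 0, 0.6], "turn": [0, 0, 0]}, {"translation": [0, 0, 0.7], "turn": [0, 0, 0]}, {"translation": [0, 0, 0.78], "turn": [0, 0, 0]}, {"translation": [0, 0, 0.82], "turn": [0, 0, 0]}, {"translation": [0, 0, 0.82], "turn": [0, 0, 0]}]}}

```text
time_s: 12.23
ee_pos: [0.5891, -0.3177, 0.0901]
eef_rot: [-2.303, 1.569, 2.614]
force: [-1.5, 2.0, 6.0]
grip_width: 0.016
```

```bash
python3 - <<'E'
from h import *
st()
E
```

```text
t 12.23 p [ 0.5891 -0.3177  0.0901] jaw 11.75 F [-1.53  2.    6.01] w 0.016 tilt [-0.002  0.001 -1.   ] q [-0.55  0.69  1.27 -0.    1.19 -0.75]
```

Call:
{"api": "arm_command", "payload": {"deltas": [{"translation": [-0.4, 0, 0], "turn": [0, 0, 0]}, {"translation": [-1.2, 0, 0], "turn": [0, 0, 0]}, {"translation": [-2.2, 0, 0], "turn": [0, 0, 0]}, {"translation": [-2.8, 0, 0], "turn": [0, 0, 0]}, {"translation": [-2.8, 0, 0], "turn": [0, 0, 0]}, {"translation": [-2.8, 0, 0], "turn": [0, 0, 0]}]}}

```text
time_s: 12.73
ee_pos: [0.5892, -0.3177, 0.1602]
eef_rot: [-2.122, 1.57, 2.795]
force: [0.8, -0.4, -2.0]
grip_width: 0.0158
```

```bash
python3 - <<'E'
from h import *
st(); print(goto((.5115,.0132,.15),102.2))
E
```

```text
t 12.73 p [ 0.5892 -0.3177  0.1602] jaw 11.75 F [ 0.85 -0.43 -2.03] w 0.0158 tilt [-0.001  0.    -1.   ] q [-0.55  0.62  1.21 -0.    1.31 -0.75]
(array([  0.418,  -0.346, -13.589]), array([-1.8089e+01, -1.6000e-02,  4.0000e-03]))
```

Call:
{"api": "arm_command", "payload": {"deltas": [{"translation": [0, 0, -0.8], "turn": [-1.2, 0, 0]}, {"translation": [0.05, 0, -2], "turn": [-2.6, 0, 0]}, {"translation": [0.1, -0.05, -3.3], "turn": [-4, 0, 0]}, {"translation": [0.15, -0.1, -4.6], "turn": [-5.4, 0, 0]}, {"translation": [0.2, -0.15, -5.9], "turn": [-6.8, 0, 0]}, {"translation": [0.25, -0.2, -7.2], "turn": [-8.2, 0, 0]}, {"translation": [0.3, -0.25, -8.5], "turn": [-9.6, 0, 0]}, {"translation": [0.35, -0.3, -9.8], "turn": [-11, 0, 0]}, {"translation": [0.4, -0.35, -11], "turn": [-12.4, 0, 0]}, {"translation": [0.4, -0.35, -12], "turn": [-13.8, 0, 0]}, {"translation": [0.4, -0.35, -13], "turn": [-15.2, 0, 0]}, {"translation": [0.4, -0.35, -13.59], "turn": [-16.6, 0, 0]}]}}

```text
time_s: 13.73
ee_pos: [0.5101, 0.0153, 0.149]
eef_rot: [2.85, 1.567, 2.941]
force: [-0.3, 0.1, -0.9]
grip_width: 0.0156
```

Call:
{"api": "arm_command", "payload": {"deltas": [{"translation": [0, 0, 0], "turn": [-1.2, 0, 0]}, {"translation": [0, 0, 0], "turn": [-1.49, 0, 0]}, {"translation": [0, 0, 0], "turn": [-1.49, 0, 0]}, {"translation": [0, 0, 0], "turn": [-1.49, 0, 0]}]}}

```text
time_s: 14.07
ee_pos: [0.511, 0.0132, 0.1494]
eef_rot: [2.725, 1.568, 2.936]
force: [0.4, 0.2, -1.1]
grip_width: 0.0161
```

```bash
python3 - <<'E'
from h import *
o=st();C=cal('wrist'); im=save('wrist','pics/w4.png'); save('top','pics/t4.png')
c=np.array([.513,.0135,.006]);a=np.radians(12.2);X=np.array([np.cos(a),np.sin(a),0]);Y=np.array([-np.sin(a),np.cos(a),0])
b=im[...,::-1].copy()
for sx in(-1,1):
  for sy in(-1,1): p=proj('wrist',c+sx*.065*X+sy*.045*Y,C); print(p.round(1)); cv2.circle(b,tuple(int(round(v)) for v in p),2,(0,0,255),-1)
cv2.imwrite('pics/w4m.png',b)
print(goto((.5115,.0132,.06),102.2))
E
```

```text
t 14.07 p [0.511  0.0132 0.1494] jaw 102.13 F [ 0.42  0.18 -1.1 ] w 0.0161 tilt [-0.003  0.001 -1.   ] q [-0.05  0.29  1.71  0.    1.14 -1.83]
[213.9 129.7]
[296.1 129.6]
[217.9 240.4]
[292.7 240.3]
(array([ 3.594e+00, -3.000e-03,  1.900e-02]), array([-0.017, -0.025, -0.013]))
```

View pics/w4m.png

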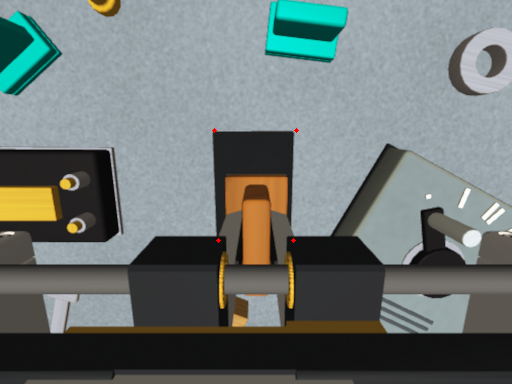

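Call:
{"api": "arm_command", "payload": {"deltas": [{"translation": [1, -0.02, 0.02], "turn": [-0.02, -0.02, -0.01]}, {"translation": [2.2, -0.02, 0.02], "turn": [-0.02, -0.02, -0.01]}, {"translation": [3.2, -0.02, 0.02], "turn": [-0.02, -0.02, -0.01]}, {"translation": [3.8, -0.02, 0.02], "turn": [-0.02, -0.02, -0.01]}, {"translation": [4.0, -0.02, 0.02], "turn": [-0.02, -0.02, -0.01]}, {"translation": [4.0, -0.02, 0.02], "turn": [-0.02, -0.02, -0.01]}, {"translation": [4.0, -0.02, 0.02], "turn": [-0.02, -0.02, -0.01]}]}}

```text
time_s: 14.75
ee_pos: [0.5124, 0.0129, 0.0512]
eef_rot: [-0.122, 1.569, 0.092]
force: [-0.6, 0.4, -0.0]
grip_width: 0.0154
```

```bash
python3 - <<'E'
from h import *
o=st();print(goto((.5115,.0126,.0465),102.2))
E
```

```text
t 14.75 p [0.5124 0.0129 0.0512] jaw 102.28 F [-0.58  0.44 -0.02] w 0.0154 tilt [ 0.001  0.    -1.   ] q [-0.05  0.44  1.78  0.    0.92 -1.83]
(array([ 0.188, -0.003, -0.038]), array([0.016, 0.016, 0.002]))
```

Call:
{"api": "arm_command", "payload": {"deltas": [{"translation": [0.06, 0, -0.04], "turn": [0, 0.01, 0]}, {"translation": [0.12, 0, -0.04], "turn": [0, 0.01, 0]}, {"translation": [0.17, 0, -0.04], "turn": [0, 0.01, 0]}, {"translation": [0.17, 0, -0.04], "turn": [0, 0.01, 0]}, {"translation": [0.17, 0, -0.04], "turn": [0, 0.01, 0]}]}}

```text
time_s: 15.17
ee_pos: [0.5112, 0.0128, 0.0465]
eef_rot: [-0.326, 1.571, -0.111]
force: [0.1, -0.0, -1.2]
grip_width: 0.0158
```

```bash
python3 - <<'E'
from h import *
o=st()
E
```

```text
t 15.17 p [0.5112 0.0128 0.0465] jaw 102.31 F [ 0.14 -0.05 -1.17] w 0.0158 tilt [ 0. -0. -1.] q [-0.05  0.44  1.79 -0.    0.91 -1.83]
```

Call:
{"api": "arm_command", "payload": {"deltas": [{"translation": [0.02, 0, 0], "turn": [0, 0, 0]}, {"translation": [0.03, 0, 0], "turn": [0, 0, 0]}, {"translation": [0.03, 0, 0], "turn": [0, 0, 0]}]}}

```text
time_s: 15.42
ee_pos: [0.5112, 0.0128, 0.0465]
eef_rot: [-0.306, 1.57, -0.091]
force: [-5.3, -0.9, 10.4]
grip_width: 0.0159
```

Call:
{"api": "arm_command", "payload": {"deltas": [{"translation": [-0.025, 0, 0], "turn": [0, 0, 0]}, {"translation": [-0.025, 0, 0], "turn": [0, 0, 0]}]}}

```text
time_s: 15.58
ee_pos: [0.5113, 0.0128, 0.0465]
eef_rot: [-0.185, 1.57, 0.03]
force: [-0.3, 1.8, 4.0]
grip_width: 0.0159
```

Call:
{"api": "arm_command", "payload": {"deltas": [{"translation": [0, 0, 0], "turn": [0, 0, 0]}, {"translation": [0, 0, 0], "turn": [0, 0, 0]}, {"translation": [0, 0, 0], "turn": [0, 0, 0]}, {"translation": [0, 0, 0], "turn": [0, 0, 0]}, {"translation": [0, 0, 0], "turn": [0, 0, 0]}, {"translation": [0, 0, 0], "turn": [0, 0, 0]}], "gripper": 50}}

```text
time_s: 16.08
ee_pos: [0.5111, 0.0128, 0.0462]
eef_rot: [2.351, 1.571, 2.566]
force: [-0.6, -0.7, 0.0]
grip_width: 0.0492
```

Call:
{"api": "arm_command", "payload": {"deltas": [{"translation": [-0.5, 0, 0], "turn": [0, 0, 0]}, {"translation": [-1.5, 0, 0], "turn": [0, 0, 0]}, {"translation": [-3, 0, 0], "turn": [0, 0, 0]}, {"translation": [-4.5, 0, 0], "turn": [0, 0, 0]}, {"translation": [-5, 0, 0], "turn": [0, 0, 0]}, {"translation": [-5, 0, 0], "turn": [0, 0, 0]}, {"translation": [-5, 0, 0], "turn": [0, 0, 0]}]}}

```text
time_s: 16.67
ee_pos: [0.5111, 0.0128, 0.1712]
eef_rot: [-0.26, 1.57, -0.045]
force: [-0.2, -0.4, 0.3]
grip_width: 0.0503
```

```bash
python3 - <<'E'
from h import *
o=st();C=cal('wrist'); im=save('wrist','pics/w5.png'); save('top','pics/t5.png')
for t in('block_center','mat','post','dial_axis'):
  z={'block_center':.036,'mat':0,'post':.079,'dial_axis':.079}[t]
  for d in models.mark_of(t,'wrist')[:4]: print(t,np.round(d['at'],1),round(d['score'],2),ray('wrist',d['at'],z,C).round(4))
E
```

```text
t 16.67 p [0.5111 0.0128 0.1712] jaw 102.31 F [-0.16 -0.37  0.31] w 0.0503 tilt [ 0.001 -0.    -1.   ] q [-0.05  0.27  1.69  0.    1.18 -1.83]
block_center [259.  188.3] 0.74 [0.5117 0.017  0.036 ]
block_center [304.2  34.9] 0.71 [0.3506 0.0272 0.036 ]
block_center [18.9 55.3] 0.55 [ 0.4292 -0.2479  0.036 ]
post [437.5 218.3] 0.81 [0.4944 0.1918 0.079 ]
```

View pics/w5.png

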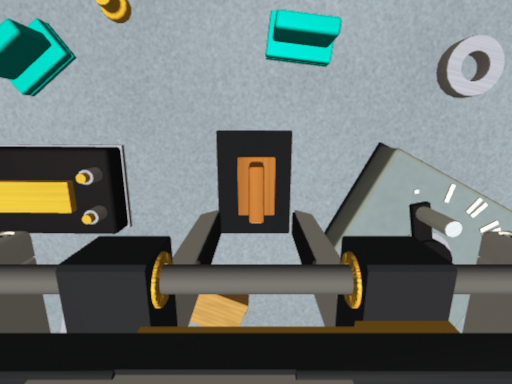

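View pics/t5.png

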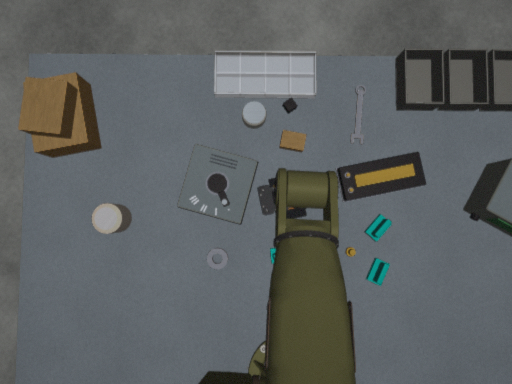

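```bash
python3 - <<'E'
from h import *
st(); print(goto((.495,.193,.20),113.5))
print(ray('wrist',(454,229),.103))
E
```

```text
t 16.97 p [0.5108 0.0128 0.1702] jaw 102.31 F [-0.18 -0.88 -0.26] w 0.0497 tilt [-0.002  0.    -1.   ] q [-0.05  0.27  1.69  0.    1.18 -1.83]
(array([-1.19 ,  7.177,  0.919]), array([-2.238, -0.019, -0.007]))
[0.49556567 0.19080536 0.103     ]
```

Call:
{"api": "arm_command", "payload": {"deltas": [{"translation": [-0.5, 1, 0.1], "turn": [-0.5, 0, 0]}, {"translation": [-1, 2.5, 0.3], "turn": [-1, 0, 0]}, {"translation": [-1.19, 4, 0.5], "turn": [-1.5, 0, 0]}, {"translation": [-1.19, 5.5, 0.7], "turn": [-2, 0, 0]}, {"translation": [-1.19, 6.6, 0.85], "turn": [-2.24, 0, 0]}, {"translation": [-1.19, 7.18, 0.92], "turn": [-2.24, 0, 0]}, {"translation": [-1.19, 7.18, 0.92], "turn": [-2.24, 0, 0]}, {"translation": [-1.19, 7.18, 0.92], "turn": [-2.24, 0, 0]}]}}

```text
time_s: 17.63
ee_pos: [0.4951, 0.1933, 0.2004]
eef_rot: [-3.135, 1.57, -2.724]
force: [0.5, -0.6, 1.0]
grip_width: 0.05
```

```bash
python3 - <<'E'
from h import *
o=st();C=cal('wrist'); im=save('wrist','pics/w6.png')
for t in('post','dial_axis'):
  for d in models.mark_of(t,'wrist')[:4]: print(t,np.round(d['at'],1),round(d['score'],2),ray('wrist',d['at'],.079,C).round(4))
cv2.imwrite('pics/w6z.png',cv2.resize(im[100:280,180:380,::-1],None,fx=3.3,fy=3.3,interpolation=cv2.INTER_CUBIC))
E
```

```text
t 17.63 p [0.4951 0.1933 0.2004] jaw 113.58 F [ 0.49 -0.55  1.03] w 0.05 tilt [-0.001 -0.    -1.   ] q [ 0.3   0.28  1.6  -0.    1.26 -1.68]
post [257.3 192.3] 0.9 [0.4967 0.1962 0.079 ]
dial_axis [253.9 243.6] 0.94 [0.5523 0.2164 0.079 ]
```

View pics/w6z.png

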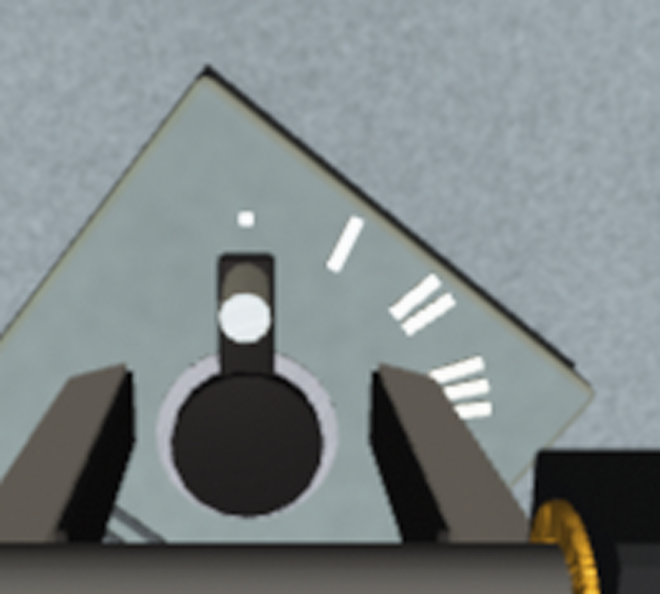

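The wrist view shows the dial arm vertical in the picture: post top at (254,196), hub at (255,234), and the three ribs to the right. The jaws are tangential to the dial.

```bash
python3 - <<'E'
from h import *
C=cal('wrist')
p=ray('wrist',(254.0,196.2),.103,C);h=ray('wrist',(254.6,233.9),.059,C);d=ray('wrist',(254.2,166.2),.045,C)
print(p,h,d,np.linalg.norm((p-h)[:2]),np.degrees(np.arctan2(*(p-h)[1::-1])),np.degrees(np.arctan2(*(d-h)[1::-1])))
g=cv2.cvtColor(cv2.imread('pics/w6.png'),cv2.COLOR_BGR2GRAY)
for name,x,y,w in (('rib3',(455,385),0,0),):
  q=(180+465/3.3,100+390/3.3); r=ray('wrist',q,.045,C); print(np.degrees(np.arctan2(*(r-h)[1::-1])))
st(); print(goto((.4955,.194,.083),113.7))
E
```

```text
[0.49680717 0.19123666 0.103     ] [0.54966277 0.21438645 0.059     ] [0.47727056 0.18256467 0.045     ] 0.057702915844871513 -156.34746226354625 -156.2709225225406
123.75000931052874
t 17.78 p [0.4955 0.1921 0.2008] jaw 113.44 F [ 0.55  0.8  -0.4 ] w 0.0498 tilt [-0. -0. -1.] q [ 0.3   0.28  1.6  -0.    1.26 -1.68]
(array([4.71 , 0.07 , 0.034]), array([-0.052, -0.004,  0.001]))
```

Call:
{"api": "arm_command", "payload": {"deltas": [{"translation": [1, 0.06, 0], "turn": [-0.05, 0, 0]}, {"translation": [2.2, 0.06, 0], "turn": [-0.05, 0, 0]}, {"translation": [3.4, 0.06, 0], "turn": [-0.05, 0, 0]}, {"translation": [4.2, 0.06, 0], "turn": [-0.05, 0, 0]}, {"translation": [4.71, 0.06, 0], "turn": [-0.05, 0, 0]}, {"translation": [4.71, 0.06, 0], "turn": [-0.05, 0, 0]}, {"translation": [4.71, 0.06, 0], "turn": [-0.05, 0, 0]}]}}

```text
time_s: 18.37
ee_pos: [0.4948, 0.1937, 0.0833]
eef_rot: [3.087, 1.57, -2.782]
force: [-1.2, 1.0, -0.0]
grip_width: 0.0502
```

```bash
python3 - <<'E'
from h import *
st();save('wrist','pics/w7.png')
E
```

```text
t 18.37 p [0.4948 0.1937 0.0833] jaw 113.7 F [-1.16  1.02 -0.03] w 0.0502 tilt [-0.001 -0.    -1.   ] q [ 0.3   0.42  1.71 -0.    1.01 -1.68]
```

View pics/w7.png

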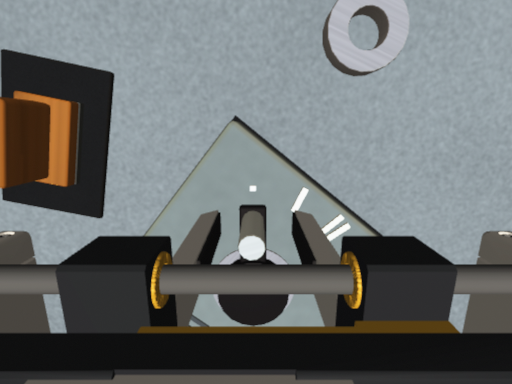

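Call:
{"api": "arm_command", "payload": {"deltas": [{"translation": [0, -0.06, 0], "turn": [0, 0, 0]}, {"translation": [0, -0.06, 0], "turn": [0, 0, 0]}, {"translation": [0, -0.06, 0], "turn": [0, 0, 0]}, {"translation": [0, -0.06, 0], "turn": [0, 0, 0]}, {"translation": [0, -0.06, 0], "turn": [0, 0, 0]}, {"translation": [0, -0.06, 0], "turn": [0, 0, 0]}, {"translation": [0, -0.06, 0], "turn": [0, 0, 0]}, {"translation": [0, -0.06, 0], "turn": [0, 0, 0]}], "gripper": 0, "force": 25}}

```text
time_s: 19.08
ee_pos: [0.4954, 0.1929, 0.0834]
eef_rot: [-1.431, 1.57, -1.016]
force: [-0.8, -3.4, 4.1]
grip_width: 0.0157
```

```bash
python3 - <<'E'
from h import *
st()
E
```

```text
t 19.08 p [0.4954 0.1929 0.0834] jaw 113.76 F [-0.78 -3.38  4.13] w 0.0157 tilt [ 0. -0. -1.] q [ 0.3   0.42  1.71 -0.    1.01 -1.68]
```

Call:
{"api": "arm_command", "payload": {"deltas": [{"translation": [0, 0.083, 0.001], "turn": [0.4, 0, 0]}, {"translation": [0, 0.166, 0.006], "turn": [0.8, 0, 0]}, {"translation": [0, 0.249, 0.013], "turn": [1.2, 0, 0]}, {"translation": [0, 0.332, 0.023], "turn": [1.6, 0, 0]}, {"translation": [0, 0.414, 0.036], "turn": [2, 0, 0]}, {"translation": [0, 0.496, 0.052], "turn": [2.4, 0, 0]}, {"translation": [0, 0.577, 0.071], "turn": [2.8, 0, 0]}, {"translation": [0, 0.657, 0.092], "turn": [3.2, 0, 0]}, {"translation": [0, 0.737, 0.117], "turn": [3.6, 0, 0]}, {"translation": [0, 0.815, 0.144], "turn": [4, 0, 0]}], "force": 35}}

```text
time_s: 19.92
ee_pos: [0.4909, 0.2134, 0.0834]
eef_rot: [0.212, 1.569, 0.276]
force: [4.1, -1.3, 0.9]
grip_width: 0.0156
```

```bash
cat >> h.py <<'E'
def dial(a=(.550,.2167)):
    o=st(); v=o['ee_pos'][:2]-np.array(a); Q=R.from_euler('xyz',o['eef_rot']).as_matrix(); F=np.array(o['force'])@Q
    print('ang',(203.65-np.degrees(np.arctan2(v[1],v[0]))%360).round(2),'r',np.linalg.norm(v).round(4),'jawturn',(113.76-np.degrees(np.arctan2(Q[1,1],Q[0,1]))).round(2),'Ftool',F.round(2),'M',np.round(o['moment']@Q,2))
E
python3 - <<'E'
from h import *
dial()
E
```

```text
t 19.92 p [0.4909 0.2134 0.0834] jaw 93.66 F [ 4.11 -1.29  0.88] w 0.0156 tilt [ 0.001  0.    -1.   ] q [ 0.34  0.43  1.7  -0.    1.01 -1.29]
ang 20.43 r 0.0592 jawturn 20.1 Ftool [-0.88 -1.55  4.02] M [-0.05 -0.59 -0.31]
```

Call:
{"api": "arm_command", "payload": {"deltas": [{"translation": [0, 0.083, 0.003], "turn": [0.4, 0, 0]}, {"translation": [0, 0.166, 0.01], "turn": [0.8, 0, 0]}, {"translation": [0, 0.249, 0.018], "turn": [1.2, 0, 0]}, {"translation": [0, 0.332, 0.028], "turn": [1.6, 0, 0]}, {"translation": [0, 0.414, 0.041], "turn": [2, 0, 0]}, {"translation": [0, 0.496, 0.057], "turn": [2.4, 0, 0]}, {"translation": [0, 0.577, 0.076], "turn": [2.8, 0, 0]}, {"translation": [0, 0.657, 0.097], "turn": [3.2, 0, 0]}, {"translation": [0, 0.737, 0.122], "turn": [3.6, 0, 0]}, {"translation": [0, 0.815, 0.149], "turn": [4, 0, 0]}]}}

```text
time_s: 20.75
ee_pos: [0.4934, 0.2337, 0.0834]
eef_rot: [0.254, 1.569, -0.031]
force: [4.5, -3.2, 0.8]
grip_width: 0.0152
```

```bash
python3 - <<'E'
from h import *
dial()
E
```

```text
t 20.75 p [0.4934 0.2337 0.0834] jaw 73.67 F [ 4.49 -3.2   0.76] w 0.0152 tilt [ 0.002 -0.    -1.   ] q [ 0.38  0.45  1.67 -0.    1.02 -0.91]
ang 40.39 r 0.0591 jawturn 40.09 Ftool [-0.75 -1.81  5.21] M [-0.16 -1.01 -0.34]
```

Call:
{"api": "arm_command", "payload": {"deltas": [{"translation": [0, 0.083, 0.003], "turn": [0.4, 0, 0]}, {"translation": [0, 0.166, 0.01], "turn": [0.8, 0, 0]}, {"translation": [0, 0.249, 0.018], "turn": [1.2, 0, 0]}, {"translation": [0, 0.332, 0.028], "turn": [1.6, 0, 0]}, {"translation": [0, 0.414, 0.041], "turn": [2, 0, 0]}, {"translation": [0, 0.496, 0.057], "turn": [2.4, 0, 0]}, {"translation": [0, 0.577, 0.076], "turn": [2.8, 0, 0]}, {"translation": [0, 0.657, 0.097], "turn": [3.2, 0, 0]}, {"translation": [0, 0.737, 0.122], "turn": [3.6, 0, 0]}, {"translation": [0, 0.815, 0.149], "turn": [4, 0, 0]}]}}

```text
time_s: 21.58
ee_pos: [0.5026, 0.2519, 0.0834]
eef_rot: [0.085, 1.57, -0.549]
force: [2.9, -5.2, 2.1]
grip_width: 0.0153
```

```bash
python3 - <<'E'
from h import *
dial(); save('wrist','pics/w8.png')
C=cal('wrist')
E
```

```text
t 21.58 p [0.5026 0.2519 0.0834] jaw 53.68 F [ 2.9  -5.24  2.13] w 0.0153 tilt [ 0.001 -0.001 -1.   ] q [ 0.4   0.48  1.62 -0.    1.04 -0.54]
ang 60.26 r 0.0591 jawturn 60.08 Ftool [-2.12 -2.51  5.45] M [-0.27 -1.01 -0.54]
```

View pics/w8.png

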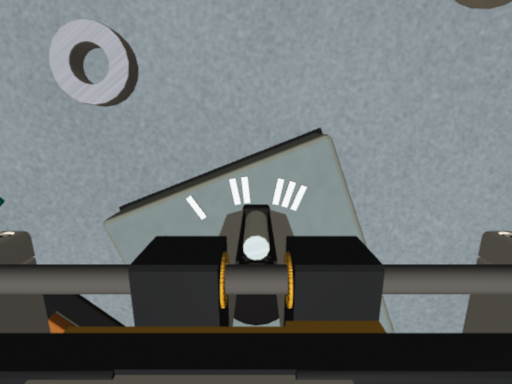

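Call:
{"api": "arm_command", "payload": {"deltas": [{"translation": [0, 0.083, 0.003], "turn": [0.4, 0, 0]}, {"translation": [0, 0.166, 0.01], "turn": [0.8, 0, 0]}, {"translation": [0, 0.249, 0.018], "turn": [1.2, 0, 0]}, {"translation": [0, 0.332, 0.028], "turn": [1.6, 0, 0]}, {"translation": [0, 0.414, 0.041], "turn": [2, 0, 0]}, {"translation": [0, 0.496, 0.057], "turn": [2.4, 0, 0]}, {"translation": [0, 0.577, 0.076], "turn": [2.8, 0, 0]}, {"translation": [0, 0.645, 0.095], "turn": [3.14, 0, 0]}, {"translation": [0, 0.695, 0.11], "turn": [3.42, 0, 0]}, {"translation": [0, 0.695, 0.11], "turn": [3.42, 0, 0]}, {"translation": [0, 0.695, 0.11], "turn": [3.42, 0, 0]}]}}

```text
time_s: 22.55
ee_pos: [0.5149, 0.2644, 0.0834]
eef_rot: [0.536, 1.57, -0.394]
force: [2.9, -4.1, 2.3]
grip_width: 0.0155
```

```bash
python3 - <<'E'
from h import *
dial(); im=save('wrist','pics/w9.png'); dial()
cv2.imwrite('pics/w9z.png',cv2.resize(im[130:290,180:340,::-1],None,fx=3.7,fy=3.7,interpolation=cv2.INTER_CUBIC))
im=save('top','pics/t9.png'); save('scene','pics/s9.png')
C=cal('wrist'); a=np.array([.550,.2167,.045])
for th in(74,77.35,80.2):
  b=np.radians(203.65-th); print(th,proj('wrist',a+.082*np.array([np.cos(b),np.sin(b),0]),C).round(1))
E
```

```text
t 22.55 p [0.5149 0.2644 0.0834] jaw 36.67 F [ 2.9  -4.05  2.31] w 0.0155 tilt [ 0.001 -0.    -1.   ] q [ 0.41  0.51  1.57 -0.    1.06 -0.23]
ang 77.32 r 0.0593 jawturn 77.09 Ftool [-2.31 -0.09  4.98] M [-0.33 -0.98 -0.16]
t 22.6 p [0.5149 0.2644 0.0833] jaw 36.68 F [ 3.19 -3.86  2.43] w 0.0155 tilt [ 0.001 -0.    -1.   ] q [ 0.41  0.51  1.57 -0.    1.06 -0.23]
ang 77.28 r 0.0593 jawturn 77.08 Ftool [-2.43  0.26  5.  ] M [-0.28 -0.93 -0.11]
74 [249.6 186.6]
77.35 [256.  186.4]
80.2 [261.4 186.6]
```

View pics/w9z.png

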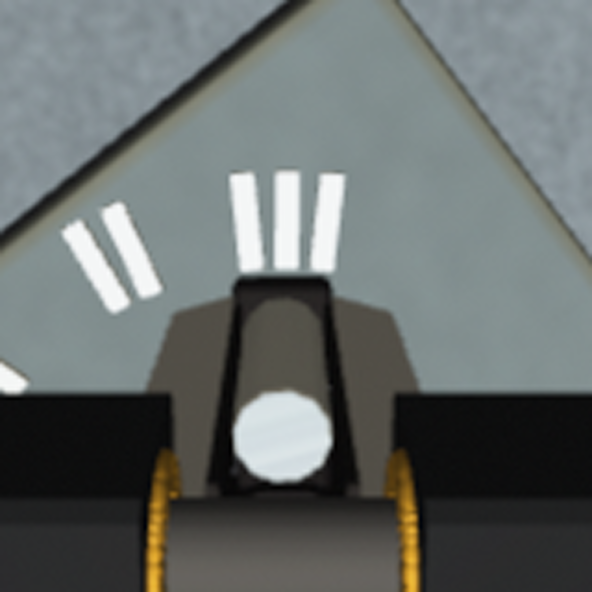

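View pics/s9.png

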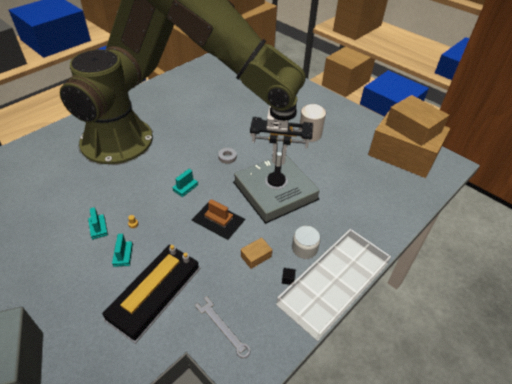

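Call:
{"api": "arm_command", "payload": {"deltas": [{"translation": [0, 0.015, 0], "turn": [0.08, 0, 0]}, {"translation": [0, 0.03, 0], "turn": [0.15, 0, 0]}, {"translation": [0, 0.03, 0], "turn": [0.15, 0, 0]}, {"translation": [0, 0.03, 0], "turn": [0.15, 0, 0]}, {"translation": [0, 0.03, 0], "turn": [0.15, 0, 0]}]}}

```text
time_s: 23.12
ee_pos: [0.5154, 0.2649, 0.0833]
eef_rot: [0.52, 1.57, -0.423]
force: [2.7, -5.3, 1.7]
grip_width: 0.0151
```

```bash
python3 - <<'E'
from h import *
im=save('wrist','pics/w10.png'); dial(); optics.camera('top'); dial()
cv2.imwrite('pics/w10z.png',cv2.resize(im[130:290,180:340,::-1],None,fx=3.7,fy=3.7,interpolation=cv2.INTER_CUBIC))
E
```

```text
t 23.17 p [0.5154 0.2649 0.0834] jaw 35.93 F [ 2.75 -4.58  2.67] w 0.0156 tilt [ 0.001 -0.    -1.   ] q [ 0.41  0.51  1.57 -0.    1.06 -0.22]
ang 77.99 r 0.0593 jawturn 77.83 Ftool [-2.67 -0.47  5.32] M [-0.32 -0.98 -0.15]
t 23.22 p [0.5154 0.2649 0.0833] jaw 35.93 F [ 3.08 -3.72  1.88] w 0.0154 tilt [ 0.001 -0.    -1.   ] q [ 0.41  0.51  1.57 -0.    1.06 -0.22]
ang 77.95 r 0.0593 jawturn 77.83 Ftool [-1.88  0.31  4.82] M [-0.29 -1.04 -0.13]
```

View pics/w10z.png

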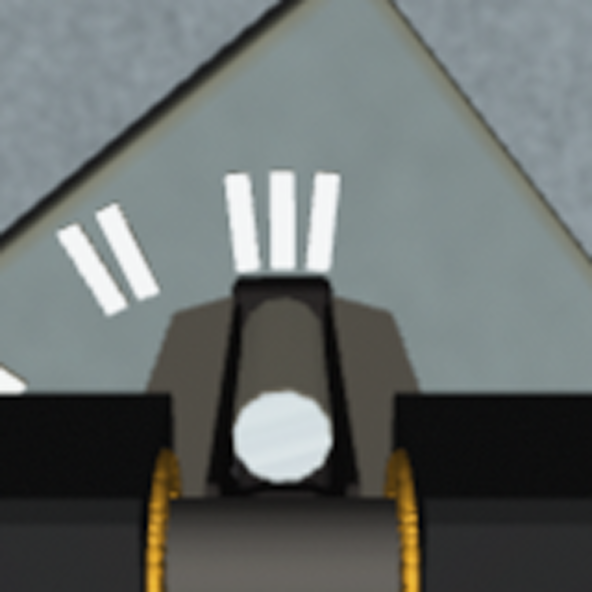

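```bash
python3 - <<'E'
from h import *
a=cv2.imread('pics/s9.png').astype(int);b=cv2.imread('pics/scene0.png').astype(int)
d=(abs(a-b).sum(2)>60).astype(np.uint8); d=cv2.morphologyEx(d,cv2.MORPH_OPEN,np.ones((2,2),np.uint8))
n,l,s,c=cv2.connectedComponentsWithStats(d)
print([s[i].tolist() for i in range(1,n) if s[i,4]>6])
im=cv2.imread('pics/t9.png');hsv=cv2.cvtColor(im,cv2.COLOR_BGR2HSV);m=((hsv[...,1]>130)&(hsv[...,2]>60))[170:225,264:312]
ys,xs=np.nonzero(m);print(len(xs),ray('top',(264+xs.mean(),170+ys.mean()),.026))
m=((hsv[...,2]<60)|((hsv[...,1]>130)))[166:228,264:312];ys,xs=np.nonzero(m);print(len(xs),ray('top',(264+xs.mean(),166+ys.mean()),.006))
E
```

```text
[[67, 0, 49, 58, 2177], [111, 0, 204, 174, 10272], [245, 30, 3, 6, 14], [270, 33, 11, 20, 100], [60, 76, 28, 47, 778], [95, 77, 7, 4, 22], [106, 77, 14, 5, 42], [104, 83, 14, 6, 35], [89, 88, 19, 19, 144], [283, 129, 4, 2, 8], [254, 161, 16, 21, 154], [202, 199, 9, 19, 86], [221, 207, 13, 21, 137]]
363 [0.51162781 0.01605596 0.026     ]
1252 [0.5128368  0.01335586 0.006     ]
```

View pics/t9.png

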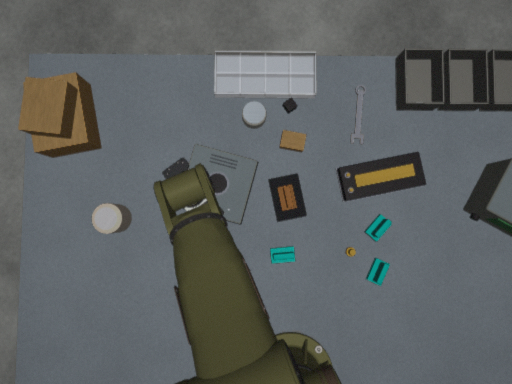

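The top view shows the block within about 3 mm of the mat's centre, at (288,198). Only the arm, the dial and the block have moved. The dial sits on the three-rib mark, so I'm handing in.

```bash
python3 - <<'E'
from h import *
dial(); print(ctrl.hand_in())
E
```

```text
t 23.22 p [0.5154 0.2649 0.0833] jaw 35.93 F [ 3.08 -3.72  1.88] w 0.0154 tilt [ 0.001 -0.    -1.   ] q [ 0.41  0.51  1.57 -0.    1.06 -0.22]
ang 77.95 r 0.0593 jawturn 77.83 Ftool [-1.88  0.31  4.82] M [-0.29 -1.04 -0.13]
the job is handed in; nothing more can be done
None
```

I did all three steps in order and handed the job in at about 23 s; the hand-in reports no verdict.

- **Stroke:** I rubbed the block along the bar at about 30 mm/s, from the bolt end to the plain end. At every check the bar was about 5 mm down, with 6–7 N on it, so it never came near its stop.
- **Block:** It lies flat on its mat, let go, about 3 mm from the middle. Setting it down pressed it on the mat with about 12 N for a moment before I backed off and opened the jaws.
- **Dial:** I turned it clockwise by the post past the first two clicks, and I am holding it in the grip at the third. The arm works out at about 1.36 rad, and the wrist picture shows it centred on the three ribs.
- **Surroundings:** Comparing the scene pictures from before and after (the last one taken just before the final 0.7° of turn), only the arm, the block and the dial changed.

**One reading disagreed:** the force along the push on the post was close to zero at the end. About 5 N was instead pulling toward the dial's axis, probably because my estimate of the axis was 1–2 mm off. I trusted the picture and the measured angle, and did not turn any further.

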